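# Tip the tea boxes to find the ring mark, push that one to the tape

### The job

One of the two upright wooden tea boxes has a ring mark on its underside. Only push with the fingertips, picking nothing up: tip first the left box and then the right box over, away from you, onto its back so that both undersides can be seen. Then push the ring-marked box, still on its back, away from you until the far end of its lid comes to rest over the paper tape strip, neither short of it nor past it, leaving the other box lying short of the tape and the tin, opener and spoon alone.

Things in the scene. Friction and masses are not known exactly. Their poses are not given: they have to be found in the camera images.
- ring_box: The closed wooden box, 64 deep (x) x 76 wide (y) x 110 high (z), 0.23 to 0.47 kg, starting upright. Origin: centre of its underside; z runs from underside to lid, x from the clasp face (toward the robot) to the flat back. A dark ring and cross, 50 across, marks its underside; otherwise it looks like the other box. Which stands on the left (+y) varies; yaw up to 0.25 rad
- plain_box: The other closed wooden box, 64 deep (x) x 76 wide (y) x 110 high (z), 0.23 to 0.47 kg, starting upright. Origin: centre of its underside; z runs from underside to lid, x from the clasp face (toward the robot) to the flat back. Its underside is plain
- ring_box_lid (a point): centre of the top face of the ring-marked box's lid, 110 above its origin along its z; the lid end once it lies on its back
- plain_box_lid (a point): centre of the top face of the plain box's lid, 110 above its origin along its z
- ring_box_mid (a point): centre of the ring-marked box, 55 above its origin along its z. Either box tips over its far lower edge when pushed along its x at 85 mm height or more; past about 0.53 rad of tilt it falls by itself onto its back and is then 64 high. On its back it slides when pushed low on the underside
- plain_box_mid (a point): centre of the plain box, 55 above its origin along its z
- tape: strip of paper tape stuck flat across the worktop behind the boxes, 30 wide (its x, away from the robot) x 460 long (its y), under 1 thick, no obstacle; origin at its centre. When tipped the lid ends fall short of it
- tin: small food tin, 57 diameter x 72 high, standing between and in front of the boxes; origin at the centre of its underside; leave alone
- opener: tin opener with black handle lying flat, 174 x 41 x 20, near the front edge on the right; origin at the centre of its underside; leave alone
- spoon: metal spoon lying flat, 188 x 38 x 15, near the front edge on the left; origin at the centre of its underside; leave alone

How it is judged:
By the outcome, as a careful person would: the job done as asked, in the order asked, and still so for the second after the job is handed in, with the robot touching nothing.
It also fails if it takes over 54 s, if anything falls off the work surface, if the arm or the gripper's body presses on something with over 40 N, if the wrist force passes 120 N, or if a joint passes its speed limit or range.

### The arm

A 6-joint arm with a two-finger parallel gripper is mounted at the origin on a cart in front of the work surface, level with it; the furniture and walls round the work are solid. World frame = base frame: x ahead of the robot, y to its left, z up, the work surface at z = 0. Lengths are in m, angles in rad, forces in N, time in s.
With the tool pointing down it reaches from about 0.375 to 0.9 m from the base axis. Payload 3.1 kg.
Tool frame: the origin (TCP) lies on the centre line of the jaws, within the pads' length; the fingertips stand 17 mm ahead of it and the grasp point (between the pads) lies 2 mm behind it; z points along the fingers, y is the line along which they close (so a half turn about z gives the same grasp; the last joint's range is limited). The gripper opens to 87 mm and grips with 3 to 60 N. Pads are 19 mm wide; open, the fingers measure 117 mm over their backs; the gripper's body (75 mm by 190 mm) begins 51 mm behind the grasp point.
Start: joints at [0.981, 0.527, 1.433, -0, 1.181, -0.178], TCP at [0.25, 0.573, 0.24] pointing down, gripper open.
Joint ranges: [-3.08, 3.08], [-0.75, 2.2], [0.22, 2.44], [-1.43, 4.57], [0, 2.65], [-2.85, 2.85]. Speed limits (rad/s): [2.79, 2.79, 3.14, 3.14, 3.14, 3.14].

### API

Orientations are given as a unit quaternion [w, x, y, z].
In Python, from station import arm gives the robot as it stands.
- The arm moves only by the tool carry_out, never from a script. Its argument "motion" is text: rows parted by semicolons, each of 7 numbers parted by spaces: the shift along the tool's x, y, z normalised to -1 to 1, where 1 is 0.75 m, then the turn, a rotation vector about the tool's x, y, z normalised to -1 to 1, where 1 is 45 degrees, then the opening, from 0 (shut) to 1 (fully open). In form: tx ty tz ax ay az fingers; .... A call has 1 to 12 rows; each row shifts and turns the commanded pose from where the row before left it, along the tool's axes as they then stand; what a row does not reach is not made up. A row lasts 1/10 s, in which the tool goes at most 50 mm and 8.59 degrees, less where a joint would pass 70% of its speed; a pose out of reach is approached as far as the arm can. A call with a number of a shift or a turn outside -1 to 1 is refused whole. A call with a gripper value outside its range is refused whole. The fingers move at their own pace and stop on an object; "force" is the grip in N (left out, the last holds). Time passes only in rows, so rows that do not move let the fingers close. It gives the time, the measured TCP pose, the force, the opening and the grip force at its end, in the units of the state.
- arm.state(): the state, without advancing time (a new reading comes with each control period).
- arm.grab_frame(name): name is "side" or "top" or "wrist"; returns a dict with "image" (480x640x3 uint8, red, green, blue), "K" (3x3 intrinsics, pixels), "k1" (the pictures are not rectified: a ray, as slopes to the right and down, at radius r is drawn at 1 + k1 r^2 times it, then the intrinsics apply), "extrinsics" (4x4, takes a point from camera to world coordinates). Camera axes: x right, y down, z forward; pixel columns grow to the right and rows downward; lengths in m; the calibration is good to about 2 mm. A picture is of the moment at which its call begins. There is no depth.
- arm.close_job(): hands the job in; it is judged then, once.
Trained networks look in the newest picture that a camera, given by its name, has taken for a name from the list of things; names that differ only in an ending like _2 or _b are one class to them, and where a whole thing is asked for, a point or a joint stands for the part that bears it (a point fixed in the world has none). Each returns a list of dicts, best first, with "score" (0 to 1); they miss things now and then, are a little off and sometimes report something else, mostly with a low value. They report only what shows in the picture. A call takes as long as a camera call.
- arm.spot_in(target, camera): "bbox" ([left, top, width, height] as shares, 0 to 1, of the picture: columns of its width, rows of its height, round what is visible of it).
- arm.masks_of(target, camera): "pixels" (480x640 bool, what is visible of it) and "bbox" ([left, top, width, height] as shares, 0 to 1, of the picture: columns of its width, rows of its height, round what is visible of it).
The state is a dict: "clock": time; "q": joint angles; "qd": joint speeds; "tau": joint torques, N m; "eef_pos": TCP position; "orientation": TCP orientation; "contact_force": force on the tool from outside, world axes, zero at the start; "moment": the same for the moment, N m; "finger_gap": finger opening in m; "gripper_force": force on a finger pad.
Only numpy, scipy, OpenCV 4.12 (cv2) and the standard library are available. Lean on these libraries where they do the work, as an engineer would, in place of code of your own. Each camera call takes 0.05 s, during which the arm holds its last target. There are 200 camera calls.

## Working session

There is one attempt and no reset: what is moved stays moved. The work goes in short steps, Python scripts to look and compute and a tool call to move; the robot and the scene stay as the last step left them, time stands still between calls to the robot, and variables do not carry over. Pictures are saved under pics/ and viewed, at most 10 in all, crops included, and the job is handed in when it is done.

Besides the shell and the picture viewer there is one more tool, called after "Emit:" as name(argument=value, ...), one argument or row to a line, values as JSON. carry_out: Moves the arm, as the interface text tells. Scaled input: -1 to 1 covers 0.75 m each way for a shift and 45 degrees each way for a turn. Its arguments: {"type":"object","properties":{"motion":{"type":"string"},"force":{"type":"number"}},"required":["motion"]}

```bash
mkdir -p pics; cat > h.py <<'E'
import numpy as np, cv2
from station import arm
def ray(f,u,v):
    K=f["K"];k=f["k1"];p=np.array([(u-K[0][2])/K[0][0],(v-K[1][2])/K[1][1]]);s=p.copy()
    for _ in range(20): s=p/(1+k*(s@s))
    T=np.array(f["extrinsics"]);return T[:3,3],T[:3,:3]@np.array([s[0],s[1],1])
def at(f,u,v,z=0.):
    o,d=ray(f,u,v);return o+d*(z-o[2])/d[2]
def proj(f,P):
    T=np.array(f["extrinsics"]);K=f["K"];c=T[:3,:3].T@(np.array(P)-T[:3,3]);s=c[:2]/c[2];s=s*(1+f["k1"]*(s@s))
    return np.array([K[0][0]*s[0]+K[0][2],K[1][1]*s[1]+K[1][2]])
def save(f,n): cv2.imwrite("pics/"+n+".png",np.array(f["image"])[:,:,::-1])
E
cat > a.py <<'E'
from h import *
np.set_printoptions(precision=3,suppress=True)
s=arm.state();print(s["clock"],s["eef_pos"],s["orientation"])
for c in("top","side"):
    f=arm.grab_frame(c);save(f,c+"0");print(c,np.array(f["extrinsics"]))
    for t in("ring_box","plain_box","tape","tin","opener","spoon"):
        for m in arm.masks_of(t,c)[:3]:
            if m["score"]<.2: continue
            p=m["pixels"].astype(np.uint8);b=np.array(m["bbox"])*[640,480,640,480]
            cs=max(cv2.findContours(p,0,2)[0],key=cv2.contourArea)
            r=cv2.boxPoints(cv2.minAreaRect(cs))
            print(t,round(m["score"],2),b,"rect",r.round().tolist(),"w",[at(f,*q)[:2].round(3).tolist() for q in r])
E
python3 a.py
```

```text
0.0 [0.25  0.572 0.239] [-0.     0.204  0.979 -0.001]
top [[-0.015 -0.98   0.2    0.352]
 [-1.     0.014 -0.004  0.01 ]
 [ 0.001 -0.201 -0.98   1.214]
 [ 0.     0.     0.     1.   ]]
ring_box 0.93 [337.216 243.216  45.12   45.792] rect [[337.0, 282.0], [343.0, 242.0], [384.0, 248.0], [378.0, 288.0]] w [[0.495, -0.039], [0.578, -0.053], [0.564, -0.139], [0.481, -0.123]]
plain_box 0.6 [220.096 250.992  50.432  47.088] rect [[220.0, 257.0], [263.0, 250.0], [270.0, 290.0], [226.0, 297.0]] w [[0.55, 0.205], [0.564, 0.114], [0.48, 0.1], [0.466, 0.189]]
tape 0.57 [206.4   156.192 212.672  20.112] rect [[205.0, 172.0], [205.0, 157.0], [419.0, 160.0], [419.0, 175.0]] w [[0.738, 0.24], [0.772, 0.24], [0.756, -0.224], [0.722, -0.222]]
tin 0.62 [307.008 308.688  23.104  29.088] rect [[296.0, 316.0], [322.0, 303.0], [335.0, 329.0], [309.0, 342.0]] w [[0.426, 0.046], [0.451, -0.007], [0.398, -0.033], [0.373, 0.02]]
tin 0.5 [339.968 244.704  45.312  44.016] rect [[337.0, 282.0], [343.0, 242.0], [384.0, 248.0], [378.0, 288.0]] w [[0.495, -0.039], [0.58, -0.054], [0.565, -0.139], [0.48, -0.124]]
open
[... 1068 characters left out ...]
33.28   66.912] rect [[263.0, 200.0], [298.0, 198.0], [302.0, 265.0], [267.0, 267.0]] w [[0.447, 0.336], [0.524, 0.348], [0.546, 0.115], [0.479, 0.106]]
tin 0.62 [209.6   261.12   29.184  49.776] rect [[204.0, 263.0], [235.0, 259.0], [242.0, 308.0], [211.0, 312.0]] w [[0.352, 0.113], [0.413, 0.13], [0.445, -0.008], [0.39, -0.023]]
opener 0.57 [179.328 329.808  26.304  89.808] rect [[175.0, 415.0], [181.0, 330.0], [204.0, 331.0], [198.0, 417.0]] w [[0.372, -0.248], [0.344, -0.068], [0.384, -0.069], [0.407, -0.249]]
spoon 0.9 [213.824 214.512  38.272  47.28 ] rect [[203.0, 254.0], [241.0, 209.0], [253.0, 220.0], [215.0, 265.0]] w [[0.345, 0.141], [0.402, 0.299], [0.433, 0.261], [0.375, 0.109]]
```

```bash
cat > fit.py <<'E'
from h import *
from scipy.optimize import minimize
def hull(f,P): return cv2.convexHull(np.array([proj(f,p) for p in P],np.float32))
def corners(x,y,yaw,lying=False):
    # x,y = origin footprint centre; dims along local x
    dx,h=((.055,.064) if lying else (.032,.110))
    c,s=np.cos(yaw),np.sin(yaw)
    return [(x+c*a-s*b,y+s*a+c*b,z) for a in(-dx,dx) for b in(-.038,.038) for z in(0,h)]
def fit(views,x0,lying=False):
    def cost(v):
        e=0
        for f,m in views:
            S=4;q=(hull(f,corners(*v,lying))*S*16).round().astype(np.int32)
            im=np.zeros((480*S,640*S),np.uint8);cv2.fillConvexPoly(im,q,1,shift=4)
            mm=cv2.resize(m.astype(np.uint8),None,fx=S,fy=S,interpolation=0)
            e+=(im!=mm).sum()/mm.sum()
        return e
    r=minimize(cost,x0,method="Nelder-Mead",options=dict(initial_simplex=[np.array(x0)+d for d in([0,0,0],[.02,0,0],[0,.02,0],[0,0,.2])],maxiter=90))
    return r.x,r.fun
E
cat > b.py <<'E'
from fit import *
np.set_printoptions(precision=4,suppress=True)
F={c:arm.grab_frame(c) for c in("top",)}
M=lambda n,c:next(m["pixels"] for m in arm.masks_of(n,c))
def near(P,c):
    f=F[c];u=proj(f,P)
    best=None
    for n in("ring_box","plain_box"):
        for m in arm.masks_of(n,c):
            v,h=np.nonzero(m["pixels"])
            d=np.hypot(h.mean()-u[0],v.mean()-u[1])
            if best is None or d<best[0]: best=(d,m["pixels"])
    print(c,"d",best[0]);return F[c],best[1]
V={n:[near(P,"top")] for n,P in (("L",(.5,.14,.055)),("R",(.51,-.08,.055)))}
F["side"]=arm.grab_frame("side")
for n,P in (("L",(.5,.14,.055)),("R",(.51,-.08,.055))): V[n].append(near(P,"side"))
for n,P in (("L",(.5,.14,.055)),("R",(.51,-.08,.055))):
    for k in (V[n],V[n][:1],V[n][1:]): print(n,fit(k,(P[0],P[1],0)))
a=F["top"]["image"][130:370,170:470][:,:,::-1];b=F["side"]["image"][180:430,160:460][:,:,::-1]
cv2.imwrite("pics/c0.png",np.vstack([cv2.resize(a,(375,300),interpolation=2),cv2.resize(b,(375,300),interpolation=2)]))
a=np.hstack([cv2.resize(a,(400,320)),cv2.resize(b,(384,320))]);cv2.imwrite("pics/c0.png",a)
E
python3 b.py
```

```text
top d 4.354199131100534
top d 6.284473892250485
side d 4.892540458968573
side d 5.915385570107864
L (array([0.5072, 0.1432, 0.1585]), np.float64(0.125913792125933))
L (array([0.505 , 0.1418, 0.1754]), np.float64(0.03596244825547014))
L (array([0.5077, 0.1448, 0.1534]), np.float64(0.029342218400687875))
R (array([ 0.5203, -0.0825, -0.1666]), np.float64(0.13070267500867946))
R (array([ 0.5198, -0.083 , -0.1638]), np.float64(0.04977637260950031))
R (array([ 0.5216, -0.0797, -0.1314]), np.float64(0.05156942392909897))
```

View pics/c0.png

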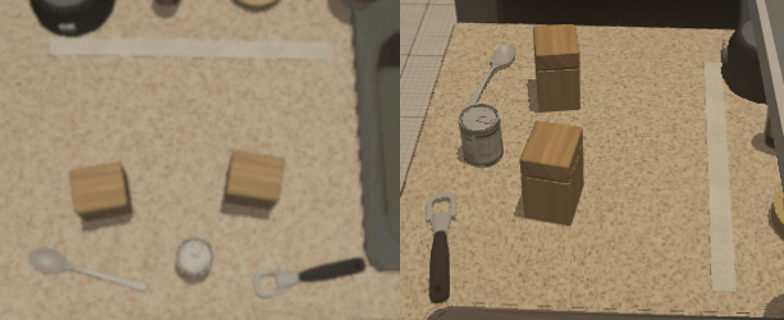

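The top and side views show both boxes upright and the tape behind them. The left box is at about (0.506, 0.143) with yaw +0.165, and the right box at (0.520, -0.082) with yaw -0.155. The tape is at x ≈ 0.75, and the tin stands between and in front of the boxes.

Emit:
carry_out(
  motion="-0.037 -0.038 0.006 0 0 0 0.45;-0.037 -0.038 0.006 0 0 0 0.45;-0.037 -0.038 0.006 0 0 0 0.45;-0.037 -0.038 0.006 0 0 0 0.45;-0.037 -0.038 0.006 0 0 0 0.45;-0.037 -0.038 0.006 0 0 0 0.45;-0.037 -0.038 0.006 0 0 0 0.45;-0.037 -0.038 0.006 0 0 0 0.45;-0.037 -0.038 0.006 0 0 0 0.45;-0.037 -0.038 0.006 0 0 0 0.45;-0.037 -0.038 0.006 0 0 0 0.45;-0.037 -0.038 0.006 0 0 0 0.45",
)

```text
clock: 2.4
eef_pos: [0.4191, 0.1245, 0.1857]
orientation: [0.001, 0.204, 0.979, 0.0]
contact_force: [-0.1, -0.0, 0.3]
finger_gap: 0.0393
gripper_force: 0.0
```

Emit:
carry_out(
  motion="0 0 0 0 0 -0.15 0.45;0 0 0 0 0 -0.15 0.45;0 0 0 0 0 -0.15 0.45;0 0 0 0 0 -0.15 0.45;0 0 0 0 0 -0.14 0.45;0 0 0 0 0 0 0.45",
)

```text
clock: 3.0
eef_pos: [0.4187, 0.126, 0.1857]
orientation: [0.0, -0.084, 0.996, -0.0]
contact_force: [1.1, -0.2, -0.3]
finger_gap: 0.039
gripper_force: 0.0
```

```bash
cat > g.py <<'E'
import sys
from h import *
from scipy.spatial.transform import Rotation as R
# args: x y z yaw(push heading) -> remaining shift (tool units) and turn (tool z units)
def go(x,y,z,yaw):
    s=arm.state();w=s["orientation"];r=R.from_quat([w[1],w[2],w[3],w[0]])
    M=r.as_matrix();d=M.T@(np.array([x,y,z])-s["eef_pos"])
    T=np.array([[-np.cos(yaw),np.sin(-yaw),0],[-np.sin(yaw),np.cos(yaw),0],[0,0,-1]]).T.T
    T=np.column_stack([[-np.cos(yaw),-np.sin(yaw),0],[-np.sin(yaw),np.cos(yaw),0],[0,0,-1]])
    print("pos",np.round(s["eef_pos"],4),"t",s["clock"],"F",np.round(s["contact_force"],1),"q",np.round(s["q"],2))
    print("shift units",np.round(d/.75,4),"mm",np.round(d*1000,1),"turn units",np.round((r.inv()*R.from_matrix(T)).as_rotvec()/(np.pi/4),3))
if __name__=="__main__": go(*map(float,sys.argv[1:5]))
E
python3 g.py 0.417 0.128 0.112 0.165
```

```text
pos [0.4187 0.126  0.1857] t 3.0 F [ 1.1 -0.2 -0.3] q [ 0.04  0.37  1.95  0.    0.83 -1.7 ]
shift units [0.0018 0.003  0.0983] mm [ 1.4  2.2 73.7] turn units [-0.     0.001  0.005]
```

Emit:
carry_out(
  motion="0 0.003 0.033 0 0 0 0.45;0 0 0.033 0 0 0 0.45;0 0 0.032 0 0 0 0.45;-0.02 0 0 0 0 0 0.45;-0.02 0 0 0 0 0 0.45;-0.01 0 0 0 0 0 0.45;-0.01 0 0 0 0 0 0.45;-0.008 0 0 0 0 0 0.45;-0.008 0 0 0 0 0 0.45",
)

```text
clock: 3.9
eef_pos: [0.4734, 0.1379, 0.1121]
orientation: [-0.001, -0.084, 0.996, 0.0]
contact_force: [-1.1, 0.7, 0.5]
finger_gap: 0.0394
gripper_force: 0.8
```

Emit:
carry_out(
  motion="-0.008 0 0 0 0 0 0.45;-0.008 0 0 0 0 0 0.45;-0.008 0 0 0 0 0 0.45;-0.008 0 0 0 0 0 0.45;-0.008 0 0 0 0 0 0.45",
)

```text
clock: 4.4
eef_pos: [0.5046, 0.143, 0.1121]
orientation: [0.0, -0.085, 0.996, -0.0]
contact_force: [-0.3, 0.0, -0.4]
finger_gap: 0.0389
gripper_force: 0.1
```

```bash
python3 - <<'E'
from h import *
s=arm.state();print(s["eef_pos"],s["contact_force"])
f=arm.grab_frame("side");cv2.imwrite("pics/s1.png",cv2.resize(f["image"][150:430,150:490][:,:,::-1],(680,560)))
E
```

```text
[0.50463877 0.1430405  0.11208886] [-0.34186671  0.01970225 -0.40373635]
```

View pics/s1.png

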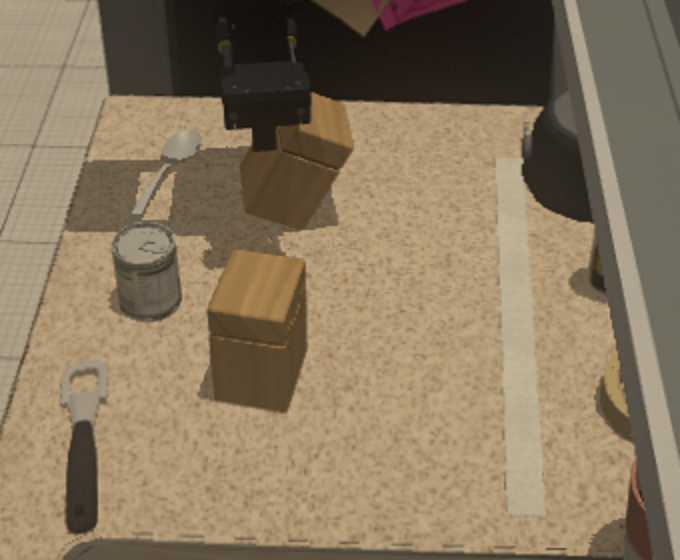

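The left box is tilted about 0.4 rad and has not slid. I'll carry on.

Emit:
carry_out(
  motion="-0.008 0 0 0 0 0 0.45;-0.008 0 0 0 0 0 0.45;-0.008 0 0 0 0 0 0.45;0 0 0 0 0 0 0.45;0 0 0 0 0 0 0.45;0 0 0 0 0 0 0.45;0 0 -0.04 0 0 0 0.45;0.04 0 -0.05 0 0 0 0.45;0.05 0 -0.02 0 0 0 0.45;0.03 0 0 0 0 0 0.45",
)

```text
clock: 5.45
eef_pos: [0.4309, 0.1307, 0.1964]
orientation: [0.001, -0.085, 0.996, -0.0]
contact_force: [0.3, -0.1, -1.0]
finger_gap: 0.0389
gripper_force: 0.0
```

```bash
python3 g.py 0.4325 -0.068 0.195 -0.155;  python3 - <<'E'
from h import *
f=arm.grab_frame("side");cv2.imwrite("pics/s2.png",cv2.resize(f["image"][150:430,150:490][:,:,::-1],(680,560)))
E
```

```text
pos [0.4309 0.1307 0.1964] t 5.45 F [ 0.3 -0.1 -1. ] q [ 0.05  0.36  1.9  -0.    0.87 -1.7 ]
shift units [ 0.0427 -0.2615  0.0019] mm [  32.  -196.1    1.4] turn units [0.    0.002 0.413]
```

View pics/s2.png

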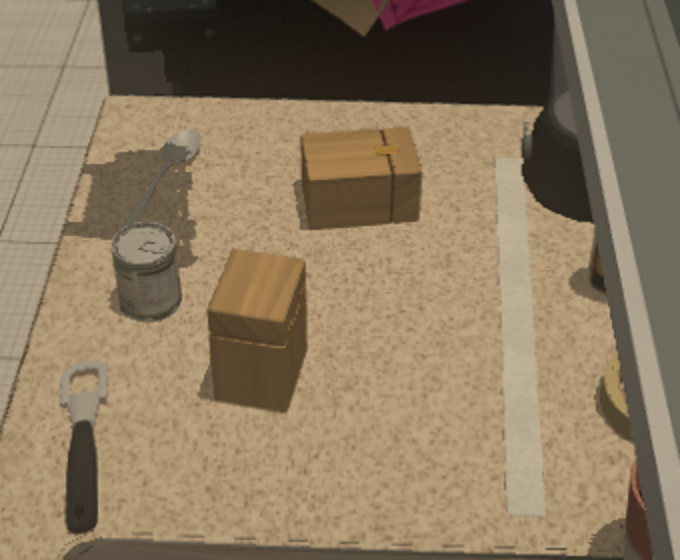

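The left box lies on its back, short of the tape. Next is the right box.

Emit:
carry_out(
  motion="0.007 -0.0436 0 0 0 0 0.45;0.007 -0.0436 0 0 0 0 0.45;0.007 -0.0436 0 0 0 0 0.45;0.007 -0.0436 0 0 0 0 0.45;0.007 -0.0436 0 0 0 0 0.45;0.007 -0.0436 0 0 0 0 0.45;0 0 0 0 0 0.138 0.45;0 0 0 0 0 0.138 0.45;0 0 0 0 0 0.137 0.45;0 0 0 0 0 0 0.45;0 0 0 0 0 0 0.45",
)

```text
clock: 6.6
eef_pos: [0.4348, -0.0679, 0.1945]
orientation: [-0.0, 0.076, 0.997, 0.0]
contact_force: [-1.3, 0.3, 0.6]
finger_gap: 0.0393
gripper_force: 0.0
```

```bash
python3 g.py 0.4325 -0.068 0.112 -0.155
```

```text
pos [ 0.4348 -0.0679  0.1945] t 6.6 F [-1.3  0.3  0.6] q [-0.41  0.35  1.93 -0.    0.86 -1.83]
shift units [ 0.003  -0.0006  0.11  ] mm [ 2.2 -0.5 82.5] turn units [ 0.    -0.     0.003]
```

Emit:
carry_out(
  motion="0.003 0 0.037 0 0 0 0.45;0 0 0.037 0 0 0 0.45;0 0 0.036 0 0 0 0.45;-0.02 0 0 0 0 0 0.45;-0.02 0 0 0 0 0 0.45;-0.01 0 0 0 0 0 0.45;-0.01 0 0 0 0 0 0.45;-0.008 0 0 0 0 0 0.45;-0.008 0 0 0 0 0 0.45;-0.008 0 0 0 0 0 0.45;-0.008 0 0 0 0 0 0.45",
)

```text
clock: 7.7
eef_pos: [0.5011, -0.0782, 0.1122]
orientation: [0.0, 0.077, 0.997, 0.0]
contact_force: [-1.1, 0.5, 2.2]
finger_gap: 0.0391
gripper_force: 0.8
```

Emit:
carry_out(
  motion="-0.008 0 0 0 0 0 0.45;-0.008 0 0 0 0 0 0.45;-0.008 0 0 0 0 0 0.45;-0.008 0 0 0 0 0 0.45;-0.008 0 0 0 0 0 0.45;-0.008 0 0 0 0 0 0.45;0 0 0 0 0 0 0.45;0 0 0 0 0 0 0.45;0 0 0 0 0 0 0.45;0 0 0 0 0 0 0.45",
)

```text
clock: 8.7
eef_pos: [0.5359, -0.0836, 0.112]
orientation: [-0.0, 0.077, 0.997, 0.0]
contact_force: [-1.0, 0.3, -0.6]
finger_gap: 0.0391
gripper_force: 0.0
```

Emit:
carry_out(
  motion="0 0 -0.04 0 0 0 0.45;0.04 0 -0.05 0 0 0 0.45;0.05 0 -0.04 0 0 0 0.45;0.03 0 -0.04 0 0 0 0.45;0 0 0 0 0 0 0.45;0 0 0 0 0 0 0.45",
)

```text
clock: 9.3
eef_pos: [0.4478, -0.0701, 0.2403]
orientation: [0.001, 0.078, 0.997, -0.0]
contact_force: [0.6, -0.3, 0.6]
finger_gap: 0.0393
gripper_force: 0.0
```

```bash
cat > c.py <<'E'
from fit import *
np.set_printoptions(precision=4,suppress=True)
import sys
C=(("L",(.593,.157,.032),.165),("R",(.606,-.095,.032),-.155))
V={"L":[],"R":[]}
for c in("top","side"):
    f=arm.grab_frame(c)
    a=[(n,m) for n in("ring_box","plain_box") for m in arm.masks_of(n,c)]
    for k,P,_ in C:
        u=proj(f,P);L=[]
        for n,m in a:
            v,h=np.nonzero(m["pixels"]);L.append((np.hypot(h.mean()-u[0],v.mean()-u[1]),n,round(m["score"],2),m["pixels"]))
        L.sort(key=lambda t:t[0]);print(c,k,[t[:3] for t in L[:2]]);V[k].append((f,L[0][3]))
    t=arm.masks_of("tape",c)[0];cs=max(cv2.findContours(t["pixels"].astype(np.uint8),0,2)[0],key=cv2.contourArea)
    print("tape",t["score"],[at(f,*q)[:2].round(3).tolist() for q in cv2.boxPoints(cv2.minAreaRect(cs))])
for k,P,y in C:
    for vs in (V[k][:1],V[k][1:]):
        r,e=fit(vs,(P[0],P[1],y),True);print(k,r,round(e,3),"lid",r[0]+.055*np.cos(r[2]),r[1]+.055*np.sin(r[2]))
a,b,w=V["L"][0][0]["image"],V["L"][1][0]["image"],arm.grab_frame("wrist")["image"]
n=sys.argv[1]
cv2.imwrite("pics/%s.png"%n,np.hstack([cv2.resize(i,(s,400))[:,:,::-1] for i,s in((a[130:370,170:410],400),(w if n[0]=="w" else b[180:430,160:410],400))]))
E
python3 c.py w1
```

```text
top L [(np.float64(2.840979607735121), 'plain_box', 0.62), (np.float64(128.97468978191884), 'ring_box', 0.97)]
top R [(np.float64(15.82055196513901), 'ring_box', 0.97), (np.float64(123.86202856057312), 'plain_box', 0.62)]
tape 0.75 [[0.738, 0.24], [0.773, 0.24], [0.757, -0.222], [0.722, -0.219]]
side L [(np.float64(3.7964034637669344), 'plain_box', 0.62), (np.float64(93.71585916628223), 'ring_box', 0.75)]
side R [(np.float64(3.597622693230056), 'ring_box', 0.75), (np.float64(94.94233052428591), 'plain_box', 0.62)]
tape 0.62 [[0.737, 0.24], [0.778, 0.244], [0.752, -0.215], [0.722, -0.217]]
L [0.5973 0.1569 0.1782] 0.036 lid 0.6514307153512525 0.16670072678804537
L [0.5997 0.1607 0.1571] 0.039 lid 0.6540560050630312 0.1693369820851423
R [ 0.6282 -0.1005 -0.1574] 0.858 lid 0.6824745339740658 -0.10916769295956845
R [ 0.6136 -0.0943 -0.1578] 0.031 lid 0.6678882544885869 -0.10295914815664294
```

View pics/w1.png

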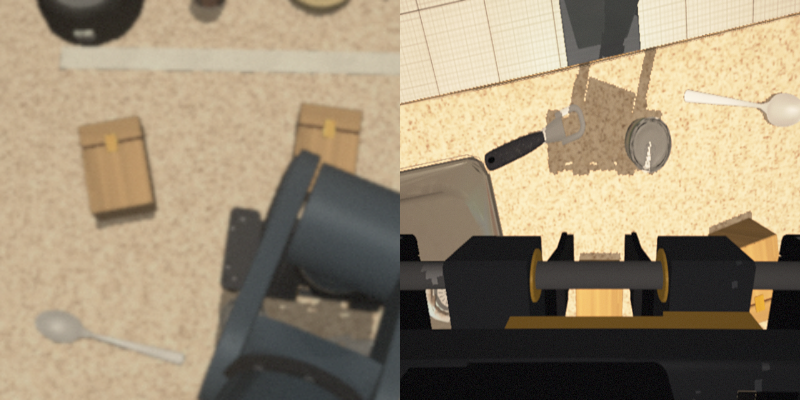

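```bash
python3 - <<'E'
from h import *
np.set_printoptions(precision=3,suppress=True)
from scipy.spatial.transform import Rotation as R
f=arm.grab_frame("wrist");s=arm.state();w=s["orientation"];M=R.from_quat([w[1],w[2],w[3],w[0]]).as_matrix()
T=np.array(f["extrinsics"]);print(M.T@(T[:3,3]-s["eef_pos"]),"\n",M.T@T[:3,:3],"\n",f["K"])
print(M)
E
```

```text
[ 0.071  0.    -0.146] 
 [[-0.    -0.965 -0.261]
 [ 1.     0.    -0.001]
 [ 0.001 -0.261  0.965]] 
 [[359.122   0.    318.265]
 [  0.    359.122 244.971]
 [  0.      0.      1.   ]]
[[-0.988  0.154 -0.001]
 [ 0.154  0.988  0.   ]
 [ 0.001  0.    -1.   ]]
```

Emit:
carry_out(
  motion="0.024 0.041 -0.005 0 0 0 0.45;0.024 0.041 -0.005 0 0 0 0.45;0.024 0.041 -0.005 0 0 0 0.45;0 0 0 0 -0.143 0 0.45;0 0 0 0 -0.143 0 0.45;0 0 0 0 -0.143 0 0.45;0 0 0 0 -0.143 0 0.45;0 0 0 0 -0.143 0 0.45;0 0 0 0 -0.143 0 0.45;0 0 0 0 -0.143 0 0.45;0 0 0 0 0 0 0.45",
)

```text
clock: 10.9
eef_pos: [0.4135, 0.0421, 0.2579]
orientation: [0.309, 0.068, 0.949, -0.007]
contact_force: [-0.5, 0.8, -0.4]
finger_gap: 0.0391
gripper_force: 0.0
```

```bash
python3 g.py 0.45 -0.069 0.20 -0.155; python3 - <<'E'
from h import *
f=arm.grab_frame("wrist");save(f,"w2")
for n in("ring_box","plain_box"):
    print(n,[(round(m["score"],2),np.round(np.array(m["bbox"])*[640,480,640,480])) for m in arm.spot_in(n,"wrist")])
for n,P in(("L",(.543,.148,.032)),("R",(.56,-.086,.032))): print(n,proj(f,P))
E
```

```text
pos [0.4135 0.0421 0.2579] t 10.9 F [-0.5  0.8 -0.4] q [-0.23  0.09  2.33  0.66  0.13 -2.28]
shift units [-0.012  -0.1426  0.099 ] mm [  -9.  -107.    74.2] turn units [0.045 0.799 0.015]
ring_box [(0.84, array([185., 187.,  79.,  94.]))]
plain_box [(0.7, array([387., 149.,  85., 111.]))]
L [424.56281469 174.26112932]
R [221.80875147 209.592539  ]
```

View pics/w2.png

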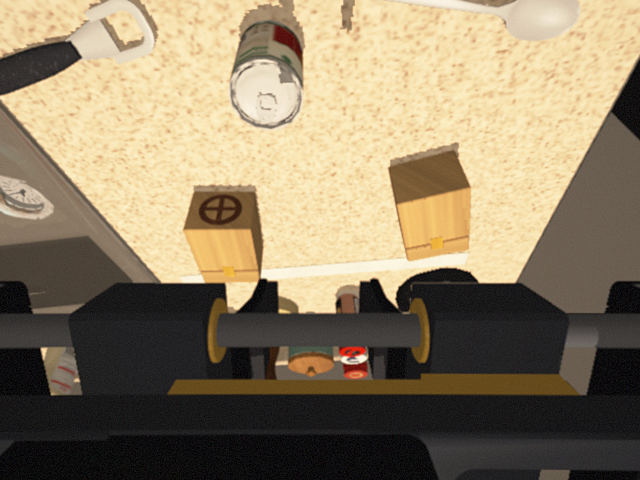

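The wrist view shows the ring and cross at (221, 209), on the right-hand box. The underside of the left box, around (428, 175), is plain. So I'll push the right box.

Emit:
carry_out(
  motion="0 0 0 0.009 0.16 0.003 0.45;0 0 0 0.009 0.16 0.003 0.45;0 0 0 0.009 0.16 0.003 0.45;0 0 0 0.009 0.16 0.003 0.45;0 0 0 0.009 0.16 0.003 0.45;0 0 0 0 0 0 0.45;0 0 0 0 0 0 0.45",
)

```text
clock: 11.75
eef_pos: [0.4175, 0.0505, 0.2574]
orientation: [0.053, 0.066, 0.996, 0.011]
contact_force: [-0.4, -0.0, 0.6]
finger_gap: 0.0394
gripper_force: 0.0
```

```bash
python3 g.py 0.5 -0.0765 0.16 -0.155
```

```text
pos [0.4175 0.0505 0.2574] t 11.75 F [-0.4 -0.   0.6] q [-0.17  0.18  1.96  0.04  0.89 -1.63]
shift units [-0.1175 -0.1572  0.1382] mm [ -88.1 -117.9  103.7] turn units [0.039 0.132 0.029]
```

Emit:
carry_out(
  motion="-0.029 -0.039 0.034 0 0 0 0.45;-0.029 -0.039 0.034 0 0 0 0.45;-0.029 -0.039 0.034 0 0 0 0.45;-0.029 -0.039 0.034 0 0 0 0.45;0 0 0 0.039 0.132 0.029 0.45;0 0 0 0 0 0 0.45;0 0 0 0 0 0 0.45",
)

```text
clock: 12.45
eef_pos: [0.4976, -0.0741, 0.1616]
orientation: [-0.0, 0.077, 0.997, 0.001]
contact_force: [1.1, 0.4, -0.1]
finger_gap: 0.0395
gripper_force: 0.0
```

```bash
python3 g.py 0.507 -0.0775 0.03 -0.158
```

```text
pos [ 0.4976 -0.0741  0.1616] t 12.45 F [ 1.1  0.4 -0.1] q [-0.37  0.48  1.81  0.    0.85 -1.79]
shift units [-0.0132 -0.0029  0.1755] mm [ -9.9  -2.2 131.6] turn units [ 0.002 -0.001  0.005]
```

Emit:
carry_out(
  motion="-0.003 -0.001 0.044 0 0 0 0.45;-0.003 -0.001 0.044 0 0 0 0.45;-0.003 -0.001 0.044 0 0 0 0.45;-0.003 0 0.043 0 0 0 0.45;-0.02 0 0 0 0 0 0.45;-0.02 0 0 0 0 0 0.45;-0.007 0 0 0 0 0 0.45;-0.007 0 0 0 0 0 0.45;-0.007 0 0 0 0 0 0.45;-0.007 0 0 0 0 0 0.45",
)

```text
clock: 13.45
eef_pos: [0.5561, -0.0855, 0.0309]
orientation: [-0.002, 0.077, 0.997, 0.001]
contact_force: [-3.3, -0.1, 2.4]
finger_gap: 0.0393
gripper_force: 1.4
```

Emit:
carry_out(
  motion="-0.007 0 0 0 0 0 0.45;-0.007 0 0 0 0 0 0.45;-0.007 0 0 0 0 0 0.45;-0.007 0 0 0 0 0 0.45;-0.007 0 0 0 0 0 0.45;-0.007 0 0 0 0 0 0.45;-0.007 0 0 0 0 0 0.45;-0.006 0 0 0 0 0 0.45;-0.004 0 0 0 0 0 0.45;0 0 0 0 0 0 0.45",
)

```text
clock: 14.45
eef_pos: [0.6027, -0.0934, 0.0305]
orientation: [0.001, 0.077, 0.997, 0.0]
contact_force: [0.6, 0.4, -0.0]
finger_gap: 0.0389
gripper_force: 0.1
```

```bash
sed -i 's/("R",(.606,-.095,.032),-.155)/("R",(.660,-.103,.032),-.155)/' c.py; python3 c.py s3; python3 g.py 0.6 -0.1 0.03 -0.158
```

```text
top L []
pos [ 0.6024 -0.0934  0.0306] t 14.6 F [0.5 0.5 0.2] q [-0.34  0.8   1.61  0.    0.74 -1.75]
shift units [ 0.0018 -0.0092  0.0008] mm [ 1.3 -6.9  0.6] turn units [0.001 0.002 0.004]Traceback (most recent call last):
  File "c.py", line 13, in <module>
    L.sort(key=lambda t:t[0]);print(c,k,[t[:3] for t in L[:2]]);V[k].append((f,L[0][3]))
                                                                               ~^^^
IndexError: list index out of range
```

```bash
python3 - <<'E'
from fit import *
f=arm.grab_frame("side")
for n in("ring_box","plain_box"):
    for m in arm.masks_of(n,"side")[:2]:
        v,h=np.nonzero(m["pixels"]);print(n,round(m["score"],2),h.mean(),v.mean())
        if v.mean()>270: print(fit([(f,m["pixels"])],(.666,-.103,-.158),True))
    
cv2.imwrite("pics/s3.png",cv2.resize(f["image"][180:430,240:490][:,:,::-1],(600,600)))
print(proj(f,(.743,-.112,0)), proj(f,(.7206,-.112,0.064)))
E
```

```text
ring_box 0.73 332.00555555555553 241.11111111111111
ring_box 0.64 371.5935990338164 339.8399758454106
(array([ 0.67045928, -0.10300101, -0.1605739 ]), np.float64(0.24169685990338163))
plain_box 0.91 331.02515723270443 241.7987421383648
[410.66987731 356.5877511 ] [400.85536039 329.98232657]
```

View pics/s3.png

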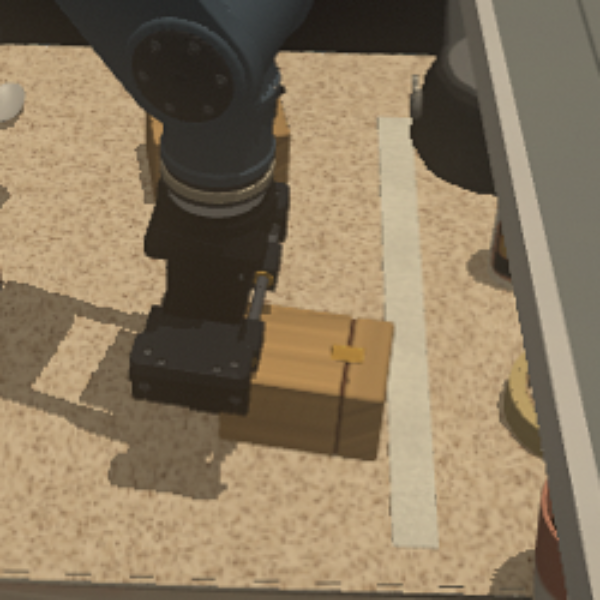

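Emit:
carry_out(
  motion="-0.006 0 0 0 0 0 0.45;-0.006 0 0 0 0 0 0.45;-0.006 0 0 0 0 0 0.45;-0.005 0 0 0 0 0 0.45;-0.004 0 0 0 0 0 0.45;-0.002 0 0 0 0 0 0.45;0 0 0 0 0 0 0.45;0.01 0 0 0 0 0 0.45;0.04 0 0 0 0 0 0.45;0.05 0 -0.03 0 0 0 0.45;0.05 0 -0.04 0 0 0 0.45;0 0 -0.06 0 0 0 0.45",
)

```text
clock: 15.95
eef_pos: [0.5023, -0.076, 0.1261]
orientation: [-0.008, 0.078, 0.997, 0.003]
contact_force: [0.8, -0.3, -0.3]
finger_gap: 0.0389
gripper_force: 0.0
```

Emit:
carry_out(
  motion="0.03 0.01 -0.05 0 0 0 0.45;0.03 0.02 -0.05 0 0 0 0.45;0 0.05 0 0 0 0 0.45;0 0.05 0 0 0 0 0.45;0 0.05 0 0 0 0 0.45;0 0.05 0 0 0 0 0.45;0 0.05 0 0 0 0 0.45;0 0.05 0 0 0 0 0.45;0 0.05 0 0 0 0 0.45;0 0 0 0 0 0 0.45",
)

```text
clock: 16.95
eef_pos: [0.5121, 0.2132, 0.2038]
orientation: [0.001, 0.075, 0.997, 0.002]
contact_force: [0.5, -0.7, 0.7]
finger_gap: 0.0392
gripper_force: 0.0
```

```bash
sed -i 's/.660,-.103,.032/.689,-.106,.032/' c.py; python3 c.py s4; python3 g.py 0.6 -0.1 0.03 -0.158
```

```text
top L [(np.float64(8.908775695805684), 'plain_box', 0.89), (np.float64(137.55578162395335), 'ring_box', 0.67)]
top R [(np.float64(2.468648244643544), 'ring_box', 0.67), (np.float64(131.5113931120528), 'plain_box', 0.89)]
tape 0.69 [[0.74, 0.238], [0.771, 0.238], [0.759, -0.081], [0.728, -0.079]]
side L [(np.float64(3.6607097592230478), 'plain_box', 0.79), (np.float64(113.63433767835402), 'ring_box', 0.65)]
side R [(np.float64(0.11817379228087553), 'ring_box', 0.65), (np.float64(113.23193626057063), 'plain_box', 0.79)]
pos [0.5115 0.2081 0.2035] t 17.35 F [-0.2 -0.6 -0.7] q [ 0.18  0.48  1.65  0.    1.01 -1.23]
shift units [-0.1809 -0.3876  0.2308] mm [-135.7 -290.7  173.1] turn units [ 0.001 -0.001  0.002]Traceback (most recent call last):
  File "c.py", line 14, in <module>
    t=arm.masks_of("tape",c)[0];cs=max(cv2.findContours(t["pixels"].astype(np.uint8),0,2)[0],key=cv2.contourArea)
      ~~~~~~~~~~~~~~~~~~~~~~^^^
IndexError: list index out of range
```

```bash
sed -i 's/^    t=arm.masks_of("tape",c)\[0\];/    tt=arm.masks_of("tape",c)\n    if not tt: continue\n    t=tt[0];/' c.py; sed -i 's/\[130:370,170:410\]/[130:330,230:430]/;s/\[180:430,160:410\]/[200:430,260:490]/' c.py; python3 c.py s4
```

```text
top L [(np.float64(10.572210743704579), 'plain_box', 0.97), (np.float64(137.69582881137077), 'ring_box', 0.78)]
top R [(np.float64(2.5070398798763636), 'ring_box', 0.78), (np.float64(131.31894892935222), 'plain_box', 0.97)]
tape 0.61 [[0.739, 0.238], [0.775, 0.238], [0.761, -0.083], [0.726, -0.081]]
side L [(np.float64(3.7073435558365193), 'plain_box', 0.94), (np.float64(113.51522025651064), 'ring_box', 0.69)]
side R [(np.float64(0.1721506353112844), 'ring_box', 0.69), (np.float64(113.18442267917672), 'plain_box', 0.94)]
tape 0.77 [[0.74, 0.241], [0.776, 0.245], [0.761, -0.013], [0.731, -0.015]]
L [0.5986 0.1558 0.211 ] 0.518 lid 0.6524210858540076 0.16734616121872595
L [0.5997 0.161  0.1542] 0.038 lid 0.6540000066051603 0.16944140077669473
R [ 0.6885 -0.1108 -0.1513] 0.035 lid 0.7428591010393673 -0.11903957788036526
R [ 0.6908 -0.1052 -0.165 ] 0.049 lid 0.7450833714809334 -0.11419594919441184
```

View pics/s4.png

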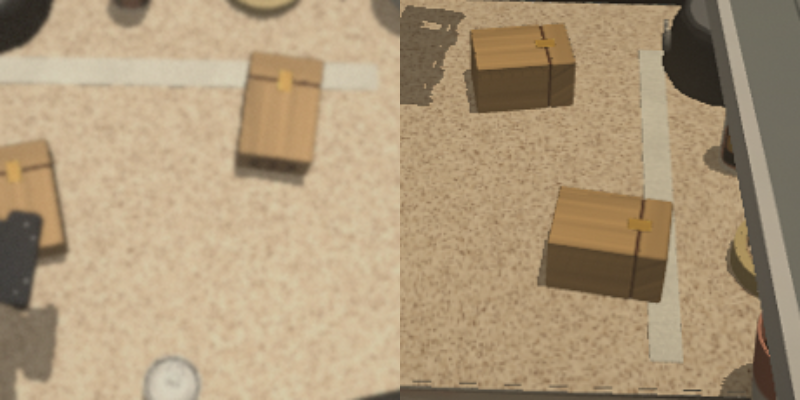

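The lid end is at x ≈ 0.744 and the tape spans about 0.728–0.758 there, so the lid rests over the tape. The side view agrees: the lid's lower corner, around (660, 300), lies mid-strip. The other box is short of the tape, and the arm is clear.

```bash
python3 -c "
from station import arm
print(arm.close_job())"
```

```text
the job is handed in; nothing more can be done
None
```

I tipped the left box and then the right box onto their backs. The right box carried the ring mark, so I pushed it until its lid end rested about mid-tape (x ≈ 0.744 m). The plain box lies short of the tape, the tin, opener and spoon were not touched on purpose, and I handed the job in at about 17 s of the 54 s allowed.

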